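Prop open the hood of a board tester

TASK

Open the yellow hood of the board tester by its black grip, swing the steel prop rod on the tester's right side all the way up to its stop, then lower the hood gently until the red socket on its edge sits down over the rod's ball tip, so that the rod holds the hood open. Never let the hood slam, leave the plates, block and tray around the tester where they are, and let go of everything at the end.

Things in the scene. Friction and masses are not known exactly. Their poses are not given: they have to be found in the camera images.
- tester: white box fixed to the table, 280 x 280 x 70 high (own x -150 to +130, y -140 to +140). Origin on the table; own +x away from the robot, +y left, z up. Ledge in front of the hood at height 70. Hood hinge: along y at x +110, height 100. Rod pivot: along y at x -66.8, y -163, height 35
- hood (a joint): angle of the yellow hood (plate 210 x 280 with 28 deep skirts, 0.4 to 0.7 kg), rad: 0 shut and level, grows as its front rises, stop at 1.1. Stiff hinge (1 N m friction): it stays at any angle; lift and press it down with up to 8 N at the grip. Propped: about 0.75. The rod tip passes under the socket's cheeks only above about 0.88 (raise to 0.95 to 1.05)
- hood_hinge (a point): middle of the hinge line, 110 behind the tester's origin, height 100; does not move
- hood_grip (a point): centre of the black barrel at the middle of the hood's front edge: 24 diameter, 24 long along the tester's y, on a 12 wide stem, 238 from the hinge line (height 100 + 238 sin(angle), own x 110 - 238 cos(angle)). Pinch its flat ends from above, fingers closing along the tester's y; it turns between the fingers as the hood swings
- socket (a point): seat for the rod's ball centre, in the red socket: a channel open downwards under a red bracket that sticks out 36 from the hood's right edge (own y -140 to -176), 150 from the hinge. Cheeks 23 apart, 14 deep; open at both y ends. Frame moves with the hood: x along the hood to the hinge, z the hood's upward normal
- rod (a joint): prop rod's angle, rad: grows as it swings up and away from the robot in the tester's x-z plane at y -163. 0: stowed, leaning to the robot, 0.50 above level; vertical at 1.07; stop at 1.431, leaning 0.36 past vertical to the hinge, tip on the socket's path. Stiff pivot (0.18 N m) leaves it at any angle; about 2.5 N at the red handle moves it
- rod_pivot (a point): centre of the rod's pivot on the tester's right side, height 35; does not move
- rod_knob (a point): middle of the red cross handle on the rod: cylinder 18 diameter, 40 long along the tester's y, sticking out to the right (own y -203 to -243, middle -223), 135 from the pivot. Push it up and away from the robot with shut fingers; keep the gripper's body right of the socket bracket or leaning back to the robot
- rod_tip (a point): centre of the steel ball (16 diameter) at the end of the rod (8 diameter), 170.9 from the pivot
- pin_plates: loose stack of four yellow and pale plates on brass posts, 120 x 90 x 54 high, beside the tester's left; origin: centre of its underside
- contact_block: loose blue block 26 x 50 x 22 high lying at the left of the tester's front ledge; origin: centre of its underside
- spacer_tray: loose open green tray 100 x 80 x 30 high on the table right of the tester; origin: centre of its underside

How it is judged:
On the way, in this order (a step that is already met when the one before it is completed fails the run):
1. the hood is raised past its propped angle (above 0.85 rad) (value of joint hood above 0.85 rad), for 0.2 s.
2. the prop rod is swung up to its stop (within 0.05 rad) under the raised hood (value of joint rod above 1.38 rad and value of joint hood above 0.82 rad), for 0.2 s.
At the end, for the whole second after the job is handed in: The rod's ball is seated in the hood's socket (its centre within 7 mm along the hood and 4 mm in depth of the seat), the rod within 0.07 rad of its stop, the hood at rest with its weight on the rod (at least 0.3 N between them), and the robot has let go (x of rod_tip in the frame of socket between -0.007 and 0.007 m and z of rod_tip in the frame of socket between -0.004 and 0.004 m and value of joint rod above 1.36 rad and contact force between hood and rod above 0.3 N and velocity of joint hood between -0.05 and 0.05 rad/s); the robot touches nothing.
It fails at once if the hood slams (falls faster than 1 rad/s) (velocity of joint hood below -1 rad/s).
It fails at once if a bystander is shoved more than 3 cm (distance of any of pin_plates, contact_block, spacer_tray from where it was at the start of the episode above 0.03 m).
It also fails if it takes over 61 s, if anything falls off the work surface, if the arm or the gripper's body presses on something with over 40 N, if the wrist force passes 120 N, or if a joint passes its speed limit or range.

ROBOT

A 6-joint arm with a two-finger parallel gripper is mounted at the origin on the work surface. World frame = base frame: x ahead of the robot, y to its left, z up, the work surface at z = 0. Lengths are in m, angles in rad, forces in N, time in s.
With the tool pointing down it reaches from about 0.275 to 0.75 m from the base axis. Payload 10.2 kg.
Tool frame: the origin (TCP) lies between the finger pads; the fingertips stand 19 mm ahead of it and the grasp point (between the pads) is the TCP; z points along the fingers, y is the line along which they close (so a half turn about z gives the same grasp; the last joint's range is limited). The gripper opens to 85 mm and grips with 20 to 120 N. Pads are 22 mm wide; open, the fingers measure 114 mm over their backs; the gripper's body (76 mm by 85 mm) begins 54 mm behind the grasp point. The pads swing forward as they close: fully open they stand 13 mm farther back than shut.
Start: joints at [-1.426, 0.313, 1.498, -0, 1.331, -0.223], TCP at [0.189, -0.49, 0.25] pointing down, gripper open.
Joint ranges: [-2.94, 2.94], [-0.97, 2.17], [0.19, 2.56], [-1.23, 4.37], [0.02, 3.11], [-2.88, 2.88]. Speed limits (rad/s): [2.39, 2.39, 3.01, 3.14, 3.14, 3.14].

INTERFACE

Orientations are given as a unit quaternion [x, y, z, w].
In Python, from bench import ctrl gives the robot as it stands.
- The arm moves only by the tool pendant, called after "Request:" in YAML: its name, and indented under it one key for each argument. Schema: {"type":"object","properties":{"offsets":{"type":"object","properties":{"deltas":{"type":"array","items":{"type":"array","items":{"type":"number"},"minItems":4,"maxItems":4},"minItems":1,"maxItems":8}},"additionalProperties":false,"required":["deltas"]},"finger_gap":{"type":"number"},"grip_force":{"type":"number"},"only":{"type":"string"},"quiet":{"type":"boolean"},"lines":{"type":"string"}},"required":["offsets"],"additionalProperties":false}. offsets is an object whose key "deltas" holds a list of rows, 1 to 8 of them, each of 4 numbers: dx, dy, dz in m, then a turn about the tool's z in rad; each row shifts and turns the commanded pose from where the row before left it, along the tool's axes as they then stand; what a row does not reach is not made up. A row lasts 1/10 s, in which the tool goes at most 0.05 m and 0.15 rad, less where a joint would pass 70% of its speed; a pose out of reach is approached as far as the arm can. finger_gap is the finger opening in m, set as the call begins (left out keeps the last). The fingers move at their own pace and stop on an object; grip_force is the grip in N (left out, the last holds). Time passes only in rows, so rows that do not move let the fingers close. The tool returns the time, the measured TCP pose, the force, the opening and the grip force at its end. only (a regular expression) keeps the lines of the reply that match it, lines (a string "A,B") keeps lines A to B, and quiet returns only ok. Input that does not fit is refused with a message, and nothing moves.
- ctrl.read_state(): the state, without advancing time (a new reading comes with each control period).
- ctrl.grab_frame(name): name is "scene" or "top" or "wrist"; returns a dict with "color" (420x560x3 uint8, blue, green, red), "mtx" (3x3 intrinsics, pixels), "rvec" (rotation vector, rad) and "tvec" (3), from world to camera coordinates, as OpenCV has them; the wrist camera has in their place "hand_eye" (4x4, takes a point from camera to tool coordinates, whose origin is the TCP and whose axes are the flange's). Camera axes: x right, y down, z forward; pixel columns grow to the right and rows downward; lengths in m; the calibration is good to about 2 mm. A picture is of the moment at which its call begins: read the wrist's pose just before it. There is no depth.
- ctrl.sign_off(): hands the job in; it is judged then, once.
The state is a dict: "time": time; "joint_pos": joint angles; "qd": joint speeds; "joint_efforts": joint torques, N m; "tool_pos": TCP position; "eef_rot": TCP orientation; "contact_force": force on the tool from outside, world axes, zero at the start; "wrist_torque": the same for the moment, N m; "gripper_width": finger opening in m; "grasp_force": force on a finger pad.
Only numpy, scipy, OpenCV 4.12 (cv2) and the standard library are available. Lean on these libraries where they do the work, as an engineer would, in place of code of your own. Each camera call takes 0.05 s, during which the arm holds its last target. There are 200 camera calls.

## Working session

There is one attempt and no reset: what is moved stays moved. The work goes in short steps, Python scripts to look and compute and a tool call to move; the robot and the scene stay as the last step left them, time stands still between calls to the robot, and variables do not carry over. Pictures are saved under pics/ and viewed, at most 10 in all, crops included, and the job is handed in when it is done.

```bash
ls; mkdir -p pics
```

Create h.py:
```python
import numpy as np, cv2
from bench import ctrl
from scipy.spatial.transform import Rotation as R
def cam(name):
    s=ctrl.read_state(); f=ctrl.grab_frame(name); K=np.array(f["mtx"])
    if name=="wrist":
        T=np.eye(4);T[:3,:3]=R.from_quat(s["eef_rot"]).as_matrix();T[:3,3]=s["tool_pos"]
        X=T@np.array(f["hand_eye"]); Rc=X[:3,:3];o=X[:3,3]
    else:
        Rw=cv2.Rodrigues(np.array(f["rvec"],float))[0]; Rc=Rw.T;o=-Rc@np.array(f["tvec"]).ravel()
    return f["color"],K,Rc,o
def ray(c,uv):
    d=c[2]@np.linalg.inv(c[1])@np.array([uv[0],uv[1],1.]); return c[3],d/np.linalg.norm(d)
def onz(c,uv,z):
    o,d=ray(c,uv); return o+d*(z-o[2])/d[2]
def tri(rs):
    A=sum(np.eye(3)-np.outer(d,d) for o,d in rs); b=sum((np.eye(3)-np.outer(d,d))@o for o,d in rs)
    p=np.linalg.solve(A,b); return p,[np.linalg.norm(np.cross(p-o,d)) for o,d in rs]
def proj(c,p):
    q=c[1]@c[2].T@(np.array(p)-c[3]); return q[:2]/q[2]
```

Run:
```python
from h import *
a=cam("scene");b=cam("top")
cv2.imwrite("pics/scene.png",a[0]);cv2.imwrite("pics/top.png",b[0])
print(a[3],b[3],ctrl.read_state())
```

```text
pics
[1.13930159 0.26800985 0.700599  ] [0.44379369 0.03885678 0.8293984 ] {'time': 0.1, 'joint_pos': array([-1.42641416e+00,  3.13401805e-01,  1.49833517e+00, -3.58841236e-06,
        1.33102451e+00, -2.23365609e-01]), 'qd': array([-1.17601533e-03, -2.41712246e-03, -2.78974976e-03,  2.05505806e-05,
       -2.68122481e-04, -6.43805420e-05]), 'joint_efforts': array([ 3.20072118e-03, -4.12898970e+01, -2.60142553e+01, -1.23519553e-04,
        3.02592096e-03,  1.70916184e-05]), 'tool_pos': array([ 0.18871976, -0.48968893,  0.24979809]), 'eef_rot': array([ 9.83142526e-01,  1.82839908e-01,  2.13321917e-05, -5.84025726e-04]), 'contact_force': array([ 0.25024489, -0.54760086, -0.37077239]), 'wrist_torque': array([-0.00904503,  0.02814701, -0.05391337]), 'grasp_force': 0.0, 'gripper_width': 0.08564337027516115}
```

View pics/scene.png

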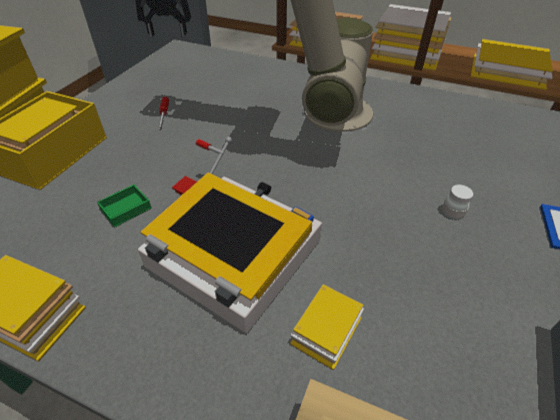

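View pics/top.png

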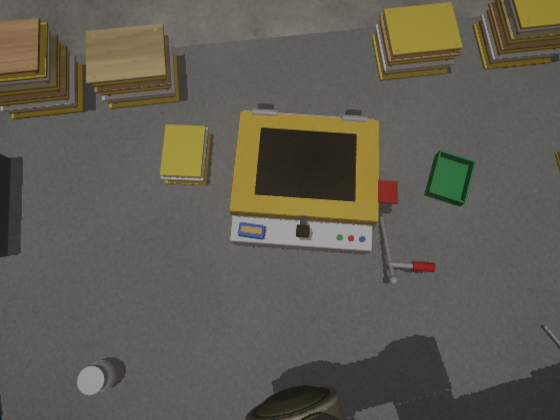

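The scene view shows the hood, seen from behind, with the grip at about (263,188), the knob at (203,145) and the ball at (229,139). In the top view the grip is at (303,231), the knob at (424,267), the ball at (393,280) and the red socket bracket at (388,192). The tray is right of the tester at (450,178).

Run:
```python
from h import *
a=cam("scene");b=cam("top")
def blob(c,lo,hi,win):
    x0,y0,x1,y1=win; im=c[0][y0:y1,x0:x1]; hsv=cv2.cvtColor(im,cv2.COLOR_BGR2HSV)
    m=cv2.inRange(hsv,lo,hi)
    if lo[0]==0 and hi[0]<20: m|=cv2.inRange(hsv,(170,lo[1],lo[2]),(180,255,255))
    n,l,s,ce=cv2.connectedComponentsWithStats(m); i=1+np.argmax(s[1:,4])
    print(s[i]+np.array([x0,y0,0,0,0]),ce[i]+[x0,y0]); return ce[i]+[x0,y0],(l==i).astype(np.uint8)
red=((0,140,60),(8,255,255)); blk=((0,0,0),(180,255,60))
def t(n,l,wa,wb):
    p=tri([ray(a,blob(a,*l,wa)[0]),ray(b,blob(b,*l,wb)[0])]); print(n,p[0].round(4),np.round(p[1],4)); return p[0]
k=t("knob",red,(190,130,216,160),(405,255,445,280))
g=t("grip",blk,(254,180,275,195),(290,224,316,240))
s=t("bracket",red,(165,170,205,200),(375,175,405,210))
w=((0,0,150),(180,40,255))
tip=tri([ray(a,(229,139)),ray(b,(393,280))]);print("tip",tip)
# hood outline in top
c,m=blob(b,(20,150,80),(35,255,255),(215,95,390,230))
r=cv2.minAreaRect(max(cv2.findContours(m,0,2)[0],key=len)); bx=cv2.boxPoints(r)+[215,95]
for q in bx: print(q,onz(b,q,.105).round(4))
P=[onz(b,q,.105) for q in bx]; print([np.linalg.norm(P[i]-P[i-1]).round(4) for i in range(4)])
for i in range(4): d=P[i]-P[i-1]; print(np.degrees(np.arctan2(d[1],d[0])).round(2))
```

```text
[196 139  14  11  75] [202.2        143.66666667]
[412 262  24  10 197] [423.42639594 266.40101523]
knob [ 0.4641 -0.226   0.113 ] [0.0019 0.0019]
[257 182  14  13 116] [264.01724138 188.12931034]
[296 224  13  13 149] [302.19463087 230.43624161]
grip [ 0.5549 -0.0145  0.1136] [0.0007 0.0007]
[172 176  24  18 224] [183.40625    184.60714286]
[378 180  20  24 439] [387.44419134 191.4715262 ]
bracket [ 0.6116 -0.187   0.1093] [0.0019 0.0019]
tip (array([ 0.44605415, -0.15901352,  0.13461156]), [np.float64(0.0003352146481457839), np.float64(0.0003352146481458193)])
[ 230  112  149  112 7869] [306.07624857 170.45444148]
[229.18138123 213.73358154] [0.6038 0.1183 0.105 ]
[236.35522461 110.90850449] [0.8121 0.0855 0.105 ]
[384.81861877 121.26641846] [ 0.7553 -0.2068  0.105 ]
[377.64477539 224.0914917 ] [ 0.5513 -0.157   0.105 ]
[np.float64(0.2803), np.float64(0.2108), np.float64(0.2977), np.float64(0.21)]
79.21
-8.97
-100.98
166.26
```

Run:
```python
from h import *
from scipy.optimize import least_squares
own=np.array([[-.1853,-.223,.0997],[-.128,0,.1],[-.2168,-.163,.117]]);W=np.array([[.4641,-.226,.113],[.5549,-.0145,.1136],[.446,-.159,.1346]])
f=lambda p:((R.from_euler('z',p[0]).apply(own)+p[1:])-W).ravel()
r=least_squares(f,[-.2,.6,0,0]);print(r.x,np.degrees(r.x[0]),r.fun.reshape(-1,3).round(4))
s=ctrl.read_state();Rt=R.from_quat(s["eef_rot"]).as_matrix();print(Rt.round(3))
fr=ctrl.grab_frame("wrist");print(fr["hand_eye"].round(3),fr["mtx"])
# displacement in tool axes to place TCP near (0.47,-0.14,0.35)
print(Rt.T@(np.array([.47,-.14,.33])-s["tool_pos"]))
```

```text
[-0.15480431  0.682759   -0.03328343  0.01483333] -8.869633561046522 [[ 0.0012  0.001   0.0015]
 [ 0.0014  0.001   0.0012]
 [-0.0026 -0.0019 -0.0028]]
[[ 0.933  0.36  -0.   ]
 [ 0.36  -0.933  0.001]
 [ 0.    -0.001 -1.   ]]
[[ 0.001 -0.949 -0.316  0.082]
 [ 1.     0.001  0.     0.002]
 [ 0.    -0.316  0.949 -0.123]
 [ 0.     0.     0.     1.   ]] [[309.03896284   0.         280.29380462]
 [  0.         309.03896284 210.67246942]
 [  0.           0.           1.        ]]
[ 0.38823659 -0.22531595 -0.07979415]
```

Request:
pendant:
  offsets: {"deltas":[[0.04,-0.025,-0.01,0.06],[0.04,-0.022,-0.01,0.06],[0.04,-0.02,-0.01,0.07],[0.04,-0.016,-0.01,0.07],[0.04,-0.012,-0.01,0.07],[0.04,-0.01,-0.01,0.07],[0.04,-0.008,-0.01,0.06],[0.04,-0.005,-0.01,0.06]]}
  finger_gap: 0.085

```text
time: 1.05
tool_pos: [0.4792, -0.3302, 0.331]
eef_rot: [0.997, -0.077, 0.0, 0.0]
contact_force: [-0.7, -0.7, 1.0]
gripper_width: 0.0851
grasp_force: 0.0
```

Run:
```python
from h import *
c=cam("wrist");cv2.imwrite("pics/w1.png",c[0])
import pickle;pickle.dump(c,open("w1.pkl","wb"))
for p in ([.4641,-.226,.113],[.5549,-.0145,.1136],[.446,-.159,.1346]): print(proj(c,p))
```

```text
[192.58131471 210.32365302]
[-14.41885658 160.87448616]
[133.23335449 240.04931621]
```

View pics/w1.png

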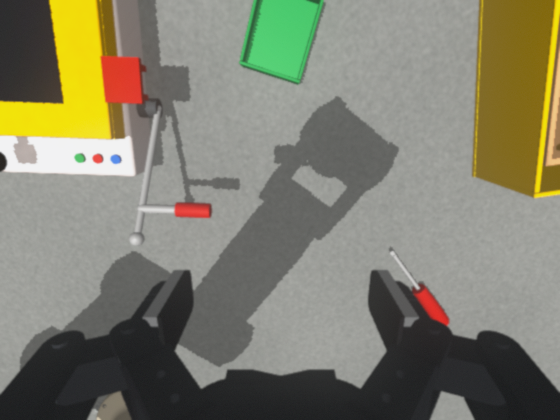

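The wrist view shows the knob at (193,210), which is exactly where it was predicted, and the ball at (137,239), about 4 px off. The triangulated heights hold.

Request:
pendant:
  offsets: {"deltas":[[0,-0.04,0,0],[0,-0.04,0,0],[0,-0.04,0,0],[0,-0.04,0,0],[0,-0.04,0,0],[0,-0.04,0,0],[0,-0.04,0,0],[0,0,0,0]]}

```text
time: 1.9
tool_pos: [0.5202, -0.0508, 0.3305]
eef_rot: [0.997, -0.074, 0.0, -0.0]
contact_force: [0.2, -0.6, 0.3]
gripper_width: 0.0851
grasp_force: 0.0
```

Run:
```python
from h import *
import pickle
c=cam("wrist");cv2.imwrite("pics/w2.png",c[0]);pickle.dump(c,open("w2.pkl","wb"))
for p in ([.4641,-.226,.113],[.5549,-.0145,.1136],[.446,-.159,.1346]): print(proj(c,p))
```

```text
[435.96787901 209.8318586 ]
[241.97342058 158.84657177]
[384.39764967 239.27649575]
```

View pics/w2.png

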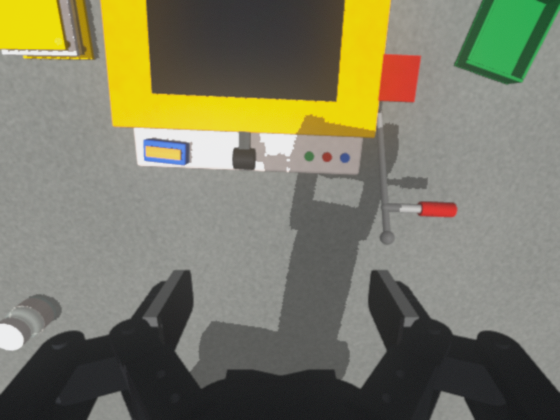

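The grip is at (244,158), the knob at (438,209) and the ball at (387,238). Next I combine all views.

Create fit.py:
```python
from h import *
import pickle
from scipy.optimize import least_squares
a=cam("scene");b=cam("top");w1=pickle.load(open("w1.pkl","rb"));w2=pickle.load(open("w2.pkl","rb"))
W={}
for n,l in dict(knob=[(a,(202.2,143.7)),(b,(423.4,266.4)),(w1,(193,210.3)),(w2,(438,209.5))],
 grip=[(a,(264,188.1)),(b,(302.2,230.4)),(w2,(244,158))],
 tip=[(a,(229,139)),(b,(393,280)),(w1,(136.5,239)),(w2,(387,238))]).items():
    p,e=tri([ray(c,u) for c,u in l]);W[n]=p;print(n,p.round(4),np.round(e,4))
own=np.array([[-.1853,-.223,.0997],[-.128,0,.1],[-.2168,-.163,.117]])
M=np.array([W["knob"],W["grip"],W["tip"]])
f=lambda p:((R.from_euler('z',p[0]).apply(own)+p[1:])-M).ravel()
r=least_squares(f,[-.2,.6,0,0]);print(r.x,r.fun.reshape(-1,3).round(4))
np.save("pose.npy",r.x)
s=ctrl.read_state();Rt=R.from_quat(s["eef_rot"]).as_matrix();print("tool d to grip",Rt.T@(W["grip"]-s["tool_pos"]))
# hood plate z check: front corners from w2 vs top
for u2,ub in(((379,136),(378,221)),((112,126),(231,218))): print(tri([ray(w2,u2),ray(b,ub)]))
```

```bash
python3 fit.py
```

```text
knob [ 0.4642 -0.2267  0.1132] [0.0013 0.0026 0.0001 0.0014]
grip [ 0.5549 -0.0154  0.1128] [0.0005 0.0014 0.0014]
tip [ 0.4457 -0.1609  0.1327] [0.0015 0.0017 0.0009 0.0017]
[-0.15354989  0.68257883 -0.03419464  0.01401926] [[ 0.0011  0.0004  0.0005]
 [ 0.0011  0.0008  0.0012]
 [-0.0023 -0.0012 -0.0017]]
tool d to grip [ 0.02862565 -0.04457001  0.21729005]
(array([ 0.55688077, -0.16154299,  0.10927871]), [np.float64(0.003936492948759664), np.float64(0.003936492948759693)])
(array([0.60307212, 0.11918458, 0.10016142]), [np.float64(0.007257832895236313), np.float64(0.0072578328952363075)])
```

Request:
pendant:
  offsets: {"deltas":[[0.014,-0.022,0,0],[0.0146,-0.0226,0,0],[0,0,0.04,0],[0,0,0.04,0],[0,0,0.04,0],[0,0,0.03,0],[0,0,0.02,0],[0,0,0,0]]}
  finger_gap: 0.05
  grip_force: 30

```text
time: 2.85
tool_pos: [0.5538, -0.016, 0.1576]
eef_rot: [0.997, -0.077, -0.003, -0.0]
contact_force: [-0.1, -0.3, -0.2]
gripper_width: 0.05
grasp_force: 0.0
```

Run:
```python
from h import *
c=cam("wrist");cv2.imwrite("pics/w3.png",c[0])
s=ctrl.read_state();print(s["tool_pos"],s["gripper_width"]);Rt=R.from_quat(s["eef_rot"]).as_matrix();print(Rt.T@(np.array([.5549,-.0154,.1125])-s["tool_pos"]))
```

```text
[ 0.55473493 -0.01597131  0.15971047] 0.05016317373807747
[ 0.00017232 -0.00058721  0.04721025]
```

View pics/w3.png

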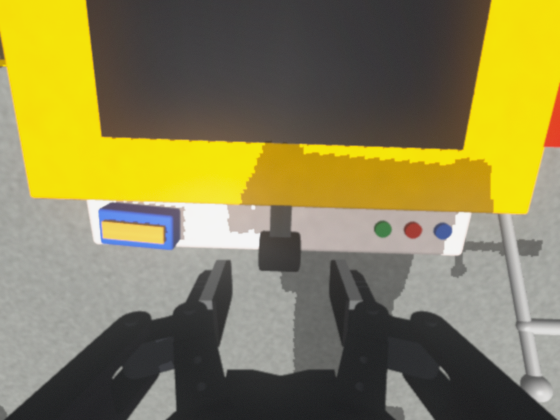

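The barrel is centred between the fingers at (280,252). The contact block at (140,228) is clear of them. I'll grip slightly high and back so the gripper body clears the rising hood.

Request:
pendant:
  offsets: {"deltas":[[-0.005,0,0.02,0],[0,0,0.015,0],[0,0,0.005,0],[0,0,0,0]]}

```text
time: 3.3
tool_pos: [0.5505, -0.0146, 0.121]
eef_rot: [0.997, -0.076, 0.0, 0.0]
contact_force: [-0.3, -0.2, 0.2]
gripper_width: 0.0503
grasp_force: 0.0
```

Request:
pendant:
  offsets: {"deltas":[[0,0,0,0],[0,0,0,0],[0,0,0,0],[0,0,0,0],[0,0,0,0]]}
  finger_gap: 0.015
  grip_force: 30

```text
time: 3.8
tool_pos: [0.5506, -0.0146, 0.1208]
eef_rot: [0.997, -0.076, 0.001, 0.0]
contact_force: [1.3, -5.7, 1.3]
gripper_width: 0.0233
grasp_force: 32.2
```

Run:
```python
from h import *
x=np.load("pose.npy");s=ctrl.read_state();Rt=R.from_quat(s["eef_rot"]).as_matrix()
print(s["tool_pos"],s["gripper_width"],s["contact_force"])
# arc displacement in tool axes (x fwd, z down) of the grip
for t in np.arange(0,1.01,.1): print(round(t,2),(.238*(1-np.cos(t))).round(4),(-.238*np.sin(t)).round(4))
```

```text
[ 0.55058211 -0.01459596  0.12075485] 0.023306640488219864 [ 1.31241415 -5.66922062  1.28889617]
0.0 0.0 -0.0
0.1 0.0012 -0.0238
0.2 0.0047 -0.0473
0.3 0.0106 -0.0703
0.4 0.0188 -0.0927
0.5 0.0291 -0.1141
0.6 0.0416 -0.1344
0.7 0.056 -0.1533
0.8 0.0722 -0.1707
0.9 0.0901 -0.1864
1.0 0.1094 -0.2003
```

Request:
pendant:
  offsets: {"deltas":[[0,0,-0.012,0],[0.001,0,-0.012,0],[0.002,0,-0.012,0],[0.002,0,-0.0115,0],[0.0025,0,-0.0115,0],[0.003,0,-0.0115,0],[0.004,0,-0.011,0],[0.0045,0,-0.011,0]]}
  grip_force: 40

```text
time: 4.6
tool_pos: [0.5691, -0.0181, 0.2114]
eef_rot: [0.997, -0.076, -0.001, 0.001]
contact_force: [7.9, -9.9, -14.4]
gripper_width: 0.0236
grasp_force: 39.7
```

Request:
pendant:
  offsets: {"deltas":[[0.005,0,-0.011,0],[0.0055,0,-0.0105,0],[0.006,0,-0.0105,0],[0.0065,0,-0.01,0],[0,0,0,0]]}

```text
time: 5.1
tool_pos: [0.5922, -0.0225, 0.254]
eef_rot: [0.997, -0.077, -0.0, 0.002]
contact_force: [4.9, -12.5, -5.1]
gripper_width: 0.0228
grasp_force: 41.5
```

Request:
pendant:
  offsets: {"deltas":[[0.007,0.001,-0.0095,0],[0.0075,0,-0.0093,0],[0.008,0,-0.009,0],[0.0083,0,-0.0085,0],[0,0,0,0]]}

```text
time: 5.6
tool_pos: [0.6224, -0.0282, 0.2895]
eef_rot: [0.997, -0.077, -0.001, 0.002]
contact_force: [6.1, -12.0, -6.2]
gripper_width: 0.0227
grasp_force: 41.8
```

Request:
pendant:
  offsets: {"deltas":[[0.0087,0,-0.008,0],[0.009,0,-0.0076,0],[0.0095,0,-0.007,0],[0.005,0,-0.0035,0],[0,0,0,0],[0,0,0,0]]}

```text
time: 6.2
tool_pos: [0.6535, -0.034, 0.3148]
eef_rot: [0.997, -0.078, -0.002, 0.002]
contact_force: [2.4, -15.2, -9.5]
gripper_width: 0.0228
grasp_force: 40.7
```

Run:
```python
from h import *
a=cam("scene");b=cam("top");cv2.imwrite("pics/o1.png",np.hstack([a[0][60:320,60:400],b[0][60:320,170:480]]))
```

```text
(no output)
```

View pics/o1.png

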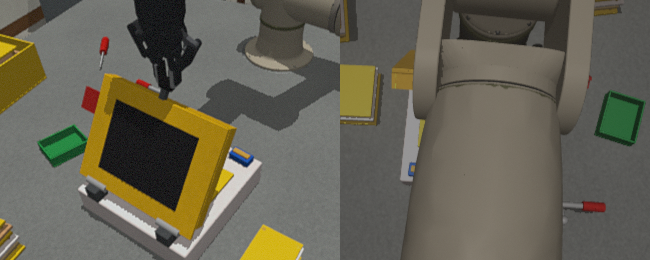

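The hood is up at about 0.96 rad and held by the grip. I'll release it and retreat.

Request:
pendant:
  offsets: {"deltas":[[0,0,0,0],[0,0,0,0],[0,0,0,0]]}
  finger_gap: 0.05

```text
time: 6.6
tool_pos: [0.6537, -0.0304, 0.3173]
eef_rot: [0.997, -0.076, 0.0, -0.0]
contact_force: [-0.6, 0.8, -0.0]
gripper_width: 0.0499
grasp_force: 0.0
```

Request:
pendant:
  offsets: {"deltas":[[0,0,-0.03,0],[-0.02,0,-0.04,0],[-0.04,0,-0.02,0],[-0.05,0,0,0],[-0.05,0,0,0],[-0.05,0,0,0],[0,0,0,0]]}
  finger_gap: 0.0

```text
time: 7.3
tool_pos: [0.4414, 0.0027, 0.4084]
eef_rot: [0.997, -0.075, 0.001, -0.0]
contact_force: [1.2, 0.5, 0.0]
gripper_width: -0.0
grasp_force: 0.0
```

Create to.py:
```python
from h import *
import sys
x=np.load("pose.npy");Rz=R.from_euler('z',x[0])
s=ctrl.read_state();Rt=R.from_quat(s["eef_rot"]).as_matrix()
print("own tcp",(Rz.inv().apply(s["tool_pos"]-x[1:])).round(4), "yaw err",(R.from_quat(s["eef_rot"]).inv()*Rz*R.from_euler('x',np.pi)).as_rotvec().round(3))
g=np.array(eval(sys.argv[1]));print("tool d",(Rt.T@(Rz.apply(g)+x[1:]-s["tool_pos"])).round(4))
```

```bash
python3 to.py "[-.228,-.23,.078]"
```

Run:
```python
from h import *
a=cam("scene");b=cam("top");cv2.imwrite("pics/o2.png",np.hstack([a[0][60:320,60:400],b[0][60:320,170:480]]))
```

```text
own tcp [-0.2439 -0.0004  0.3944] yaw err [-0.    -0.001  0.003]
tool d [0.0149 0.2297 0.3163]
```

View pics/o2.png

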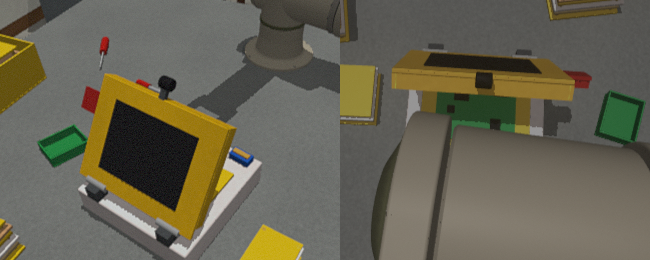

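The hood stays open and the gripper is clear. Now go to behind and below the knob.

Request:
pendant:
  offsets: {"deltas":[[0,0.046,0,0],[0,0.046,0,0],[0,0.046,0,0],[0,0.046,0,0],[0,0.046,0,0],[0,0,0.04,0],[0,0,0.04,0],[0,0,0.04,0]]}
  finger_gap: 0

```text
time: 8.2
tool_pos: [0.412, -0.2274, 0.2853]
eef_rot: [0.997, -0.076, 0.0, -0.0]
contact_force: [1.7, -1.0, -0.2]
gripper_width: -0.0003
grasp_force: 0.0
```

Request:
pendant:
  offsets: {"deltas":[[0,0,0.04,0],[0,0,0.04,0],[0,0,0.04,0],[0,0,0.04,0],[0,0,0.03,0],[0,0,0,0],[0,0,0,0]]}

```text
time: 8.9
tool_pos: [0.4121, -0.2271, 0.0976]
eef_rot: [0.997, -0.076, 0.0, -0.0]
contact_force: [0.3, 0.8, 0.2]
gripper_width: 0.0003
grasp_force: 0.0
```

```bash
python3 to.py "[-.228,-.23,.078]"
```

```text
own tcp [-0.2378 -0.232   0.0836] yaw err [-0.    -0.     0.001]
tool d [ 0.0098 -0.002   0.0056]
```

Request:
pendant:
  offsets: {"deltas":[[0.016,0,0,0],[0.014,0,0,0],[0.008,0,-0.013,0],[0.0075,0,-0.013,0],[0.0095,0,-0.0105,0],[0.0095,0,-0.0105,0],[0.0115,0,-0.0085,0],[0.0115,0,-0.0085,0]]}
  finger_gap: 0

```text
time: 9.7
tool_pos: [0.4988, -0.2402, 0.1637]
eef_rot: [0.997, -0.076, 0.001, 0.001]
contact_force: [-1.0, 0.3, -1.9]
gripper_width: -0.0003
grasp_force: 0.8
```

```bash
python3 to.py "[-.1280,-.223,.1553]"
```

Run:
```python
from h import *
c=cam("wrist");a=cam("scene");cv2.imwrite("pics/o3.png",np.hstack([a[0][60:320,60:400],cv2.resize(c[0],(346,260))]))
```

```text
own tcp [-0.1501 -0.2317  0.1497] yaw err [ 0.001 -0.002  0.001]
tool d [ 0.0222 -0.0087 -0.0055]
```

View pics/o3.png

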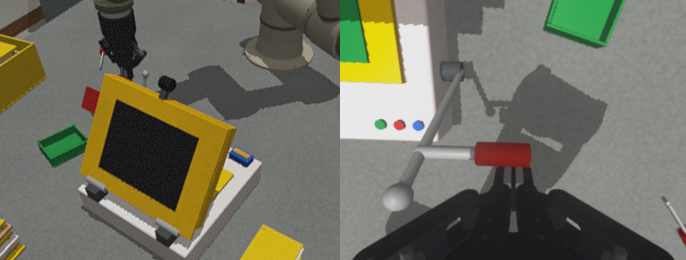

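The rod has swung up with the shut fingers, and the knob sits ahead of them at (500,153) in the composite. I'll continue along the arc.

Request:
pendant:
  offsets: {"deltas":[[0.0125,0,-0.006,0],[0.0125,0,-0.006,0],[0.0135,0,-0.0035,0],[0.0135,0,-0.0035,0],[0.0135,0,0,0],[0.0135,0,-0.001,0],[0,0,0,0]]}

```text
time: 10.5
tool_pos: [0.5766, -0.252, 0.1819]
eef_rot: [0.997, -0.076, 0.001, 0.0]
contact_force: [0.6, -0.2, 0.2]
gripper_width: 0.0003
grasp_force: 0.0
```

```bash
python3 to.py "[-.034,-.23,.163]"
```

```text
own tcp [-0.0714 -0.2314  0.1678] yaw err [ 0.001 -0.002  0.002]
tool d [ 0.0374 -0.0013  0.0049]
```

Request:
pendant:
  offsets: {"deltas":[[0.01,0,0.001,0],[0.01,0,0.002,0],[0.006,0,0.001,0],[0,0,0,0],[0,0,0,0]]}

```text
time: 11.0
tool_pos: [0.5991, -0.2555, 0.1778]
eef_rot: [0.997, -0.076, -0.003, -0.0]
contact_force: [-14.0, 2.8, 6.5]
gripper_width: 0.0
grasp_force: 7.5
```

```bash
python3 to.py "[-.034,-.23,.163]"
```

```text
own tcp [-0.0486 -0.2315  0.1638] yaw err [-0.     0.006  0.001]
tool d [ 0.0146 -0.0015  0.0007]
```

Request:
pendant:
  offsets: {"deltas":[[0.004,0,0,0],[0,0,0,0]]}

```text
time: 11.2
tool_pos: [0.6, -0.2558, 0.1778]
eef_rot: [0.997, -0.076, -0.008, -0.001]
contact_force: [-36.4, 7.1, 14.2]
gripper_width: -0.0002
grasp_force: 18.4
```

Run:
```python
from h import *
x=np.load("pose.npy");Rz=R.from_euler('z',x[0])
c=cam("wrist");a=cam("scene");cv2.imwrite("pics/o4.png",np.hstack([a[0][100:200,110:270].repeat(2,0).repeat(2,1)[:200],cv2.resize(c[0],(267,200))]) if 0 else np.vstack([np.hstack([c[0][:300],np.zeros((300,80,3),np.uint8)]),a[0][100:200,110:270].repeat(4,0).repeat(4,1)[:300]]))
for n,p in dict(tip=[-.0668+.1709*np.sin(.36),-.163,.035+.1709*np.cos(.36)],knob=[-.0192,-.223,.1614]).items():
    P=Rz.apply(p)+x[1:];print(n,proj(c,P),proj(a,P))
```

```text
tip [ 63.40392116 243.83219691] [162.23474402 158.94394828]
knob [257.65330312 237.20393008] [149.02737499 159.10805528]
```

View pics/o4.png

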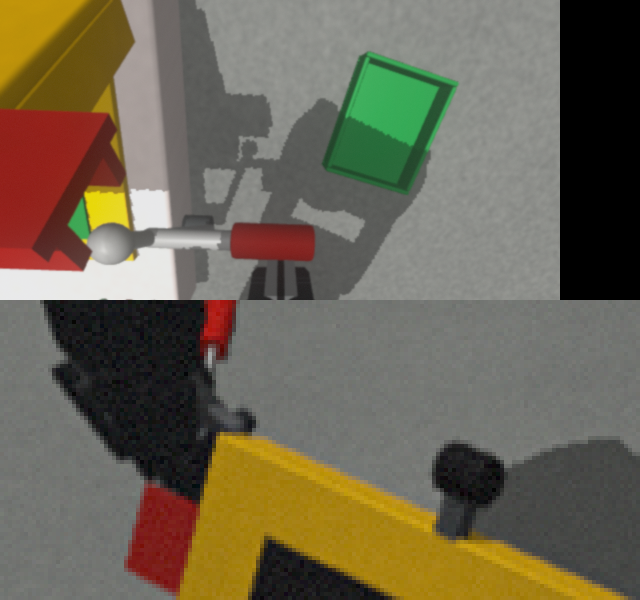

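The ball is at (111,243) beside the red socket in the wrist view, and the knob is at (272,240). The force shows a hard stop, so I'll back off and check the rod angle from clean views.

Request:
pendant:
  offsets: {"deltas":[[-0.02,0,0,0],[-0.04,0,0,0],[-0.04,0,0,0],[-0.02,0,-0.03,0],[0,0,-0.05,0],[0,0,-0.05,0],[0,0,-0.05,0],[0,0,0,0]]}

```text
time: 12.1
tool_pos: [0.4873, -0.2386, 0.3647]
eef_rot: [0.997, -0.076, 0.006, 0.004]
contact_force: [0.4, -0.5, -0.6]
gripper_width: 0.0
grasp_force: 0.0
```

```bash
python3 to.py "[-.034,-.23,.163]"
```

Run:
```python
from h import *
import pickle
x=np.load("pose.npy");Rz=R.from_euler('z',x[0])
c=cam("wrist");a=cam("scene");b=cam("top");pickle.dump((a,b,c),open("v5.pkl","wb"))
im=np.vstack([np.hstack([c[0][:300],b[0][100:400,320:560]]),a[0][110:210,110:310].repeat(3,0).repeat(4,1)[:300]])
cv2.imwrite("pics/o5.png",im)
for n,p in dict(tip=[-.0668+.1709*np.sin(.36),-.163,.035+.1709*np.cos(.36)],knob=[-.0192,-.223,.1614]).items():
    P=Rz.apply(p)+x[1:];print(n,proj(c,P),proj(a,P),proj(b,P))
```

```text
own tcp [-0.1617 -0.2318  0.3506] yaw err [ 0.007 -0.012  0.001]
tool d [ 0.1255 -0.0029  0.1891]
tip [190.36407822  12.30379948] [162.23474402 158.94394828] [404.32968109 152.4506274 ]
knob [268.16221155  39.99014258] [149.02737499 159.10805528] [432.89625804 167.20915553]
```

View pics/o5.png

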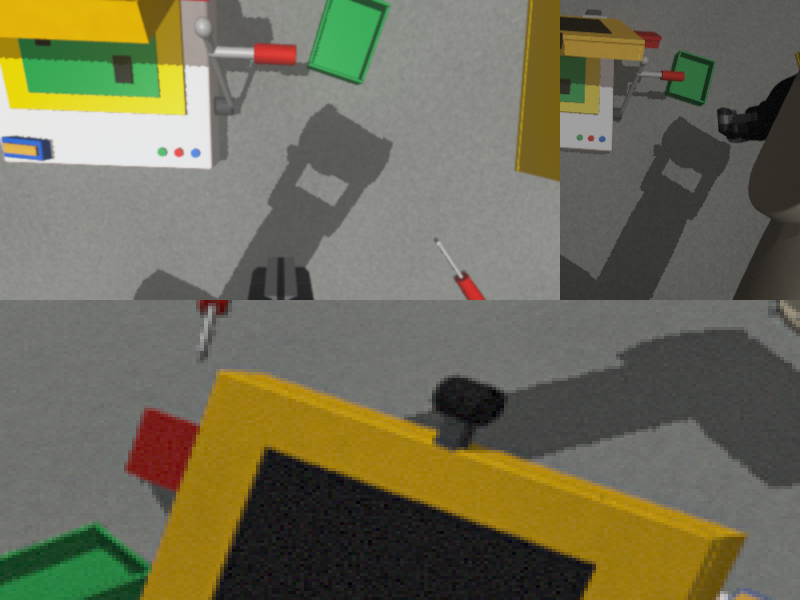

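The wrist view shows the ball at (204,28) and the knob at (275,53). The top view shows the ball near (390,162) and the knob near (432,176). Next I triangulate these two views.

Run:
```python
from h import *
import pickle
x=np.load("pose.npy");Rz=R.from_euler('z',x[0])
a,b,c=pickle.load(open("v5.pkl","rb"))
def red(c,w):
    x0,y0,x1,y1=w;h=cv2.cvtColor(c[0][y0:y1,x0:x1],cv2.COLOR_BGR2HSV)
    m=cv2.inRange(h,(0,140,60),(8,255,255))|cv2.inRange(h,(170,140,60),(180,255,255))
    n,l,s,ce=cv2.connectedComponentsWithStats(m);i=1+np.argmax(s[1:,4]);print(s[i]);return ce[i]+[x0,y0]
k2,k1=red(c,(240,35,310,75)),red(b,(420,165,460,190));print(k2,k1)
for n,u,v,L in(("knob",k2,k1,.135),("tip",(204,28),(390,162),.1709)):
    p,e=tri([ray(c,u),ray(b,v)]);o=Rz.inv().apply(p-x[1:]);print(n,p.round(4),o.round(4),np.round(e,4))
    for dz in (0,-.006,-.012):
        d=o-[-.0668,0,.035+dz];print("  dz",dz,"theta-.5",(np.arctan2(d[2],-d[0])-.5).round(3),np.hypot(d[0],d[2]).round(4))
# single-view: wrist ray with y plane, for z offset options
for off in (0,-.007,-.014):
  for n,u,y,L in(("knob",k2,-.223,.135),("tip",(204,28),-.163,.1709)):
    res=minr=None
    for c_,uu in ((c,u),(b,k1 if n=="knob" else (390,162))):
      t=np.linspace(.8,1.6,801);P=[Rz.apply([-.0668-L*np.cos(.5+q),y,.035+off+L*np.sin(.5+q)])+x[1:] for q in t]
      e=[np.linalg.norm(proj(c_,p)-uu) for p in P];i=np.argmin(e);print(off,n,t[i].round(3),round(e[i],1))
```

```text
[ 14   9  42  21 788]
[  1   6  24  10 206]
[274.81218274  53.71700508] [432.55339806 175.52912621]
knob [ 0.6201 -0.2562  0.1564] [-0.0278 -0.229   0.1424] [0.0005 0.0005]
  dz 0 theta-.5 1.419 0.1142
  dz -0.006 theta-.5 1.402 0.1199
  dz -0.012 theta-.5 1.386 0.1256
tip [ 0.6576 -0.1902  0.1403] [-0.0008 -0.158   0.1262] [0.0011 0.0011]
  dz 0 theta-.5 1.697 0.1126
  dz -0.006 theta-.5 1.667 0.1175
  dz -0.012 theta-.5 1.639 0.1225
0 knob 1.339 6.7
0 knob 1.305 1.9
0 tip 1.358 13.7
0 tip 1.34 15.7
-0.007 knob 1.348 6.4
-0.007 knob 1.319 0.2
-0.007 tip 1.368 11.4
-0.007 tip 1.355 14.2
-0.014 knob 1.357 6.2
-0.014 knob 1.333 1.5
-0.014 tip 1.379 9.1
-0.014 tip 1.37 12.7
```

Request:
pendant:
  offsets: {"deltas":[[0.03,0,0,0],[0.03,0,0,0],[0,0,0,0],[0,0,0,0],[0,0,0,0]]}

```text
time: 12.75
tool_pos: [0.5455, -0.247, 0.3568]
eef_rot: [0.997, -0.076, -0.0, -0.0]
contact_force: [0.2, 1.0, -0.3]
gripper_width: 0.0004
grasp_force: 0.0
```

Create m.py:
```python
from h import *
import pickle,sys
c=cam("wrist");b=cam("top");pickle.dump((b,c),open(sys.argv[1]+".pkl","wb"))
```

```bash
python3 m.py p1
```

```text
(no output)
```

Request:
pendant:
  offsets: {"deltas":[[0,0.04,0,0],[0,0.04,0,0],[0,0.03,0,0],[0,0,0,0],[0,0,0,0],[0,0,0,0]]}

```text
time: 13.45
tool_pos: [0.5296, -0.3549, 0.3577]
eef_rot: [0.997, -0.076, 0.0, 0.0]
contact_force: [0.3, 0.8, -0.3]
gripper_width: -0.0
grasp_force: 0.0
```

```bash
python3 m.py p2
```

Run:
```python
import pickle,numpy as np,cv2
(b,c),(b2,d)=[pickle.load(open(f,"rb")) for f in("p1.pkl","p2.pkl")]
im=np.zeros((600,800,3),np.uint8)
im[:300,:400]=cv2.resize(c[0][20:170,130:330],(400,300),interpolation=0)
im[:300,400:]=cv2.resize(d[0][20:170,20:220],(400,300),interpolation=0)
im[300:,:400]=cv2.resize(b2[0][130:230,370:503],(400,300),interpolation=0)
cv2.imwrite("pics/o6.png",im)
```

```text
(no output)
```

View pics/o6.png

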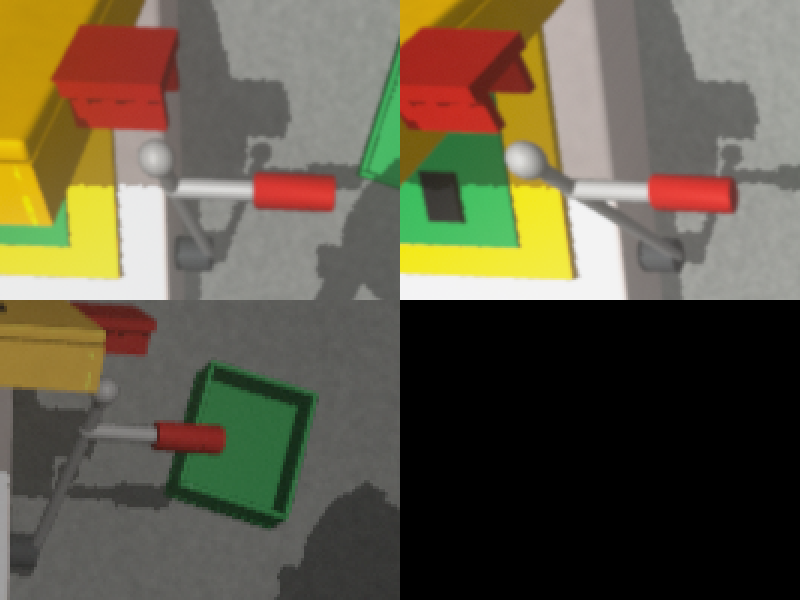

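Clean views from two wrist positions and the top camera. The ball is at (207,99), (82,100) and top (406,160). The knob is at (277,116), (166,116) and top (434,176). The rod foot is at (234,149), (157,148) and top (380,213).

Run:
```python
from h import *
import pickle
x=np.load("pose.npy");Rz=R.from_euler('z',x[0])
(_,c),(b,d)=[pickle.load(open(f,"rb")) for f in("p1.pkl","p2.pkl")]
Q={}
for n,u,v,w in(("tip",(207.5,99),(82.5,100),(405.7,160.3)),("knob",(277,116),(166,116.5),(433.7,176)),("pivot",(234,149),(157.5,148.5),(380,213))):
    p,e=tri([ray(c,u),ray(d,v),ray(b,w)]);o=Rz.inv().apply(p-x[1:]);Q[n]=o;print(n,p.round(4),o.round(4),np.round(e,4))
for n in("tip","knob"):
    for P in (Q["pivot"],[-.0668,0,.035],[-.0668,0,.03]):
        q=Q[n]-P;print(n,np.hypot(q[0],q[2]).round(4),(np.arctan2(q[2],-q[0])-.5).round(3))
```

```bash
python3 to.py "[.110-.238*np.cos(.96)-.006,0,.1+.238*np.sin(.96)]"
```

```text
tip [ 0.6426 -0.1992  0.1945] [-0.0142 -0.1692  0.1805] [0.0005 0.0004 0.0009]
knob [ 0.6188 -0.256   0.1607] [-0.0291 -0.2289  0.1467] [0.0006 0.0011 0.0015]
pivot [ 0.5827 -0.1861  0.0333] [-0.0755 -0.1654  0.0193] [0.0017 0.0005 0.002 ]
tip 0.1724 1.434
tip 0.1547 1.418
tip 0.1594 1.407
knob 0.1356 1.42
knob 0.1179 1.396
knob 0.1227 1.383
own tcp [-0.1019 -0.3402  0.3437] yaw err [ 0.    -0.001  0.003]
tool d [ 0.0703 -0.3401  0.0487]
```

Measured against its own pivot, the rod is at about 1.43 rad, which is its stop. Now back to the grip.

Request:
pendant:
  offsets: {"deltas":[[0,0,-0.05,0],[0.0085,-0.042,0,0],[0.0085,-0.042,0,0],[0.0085,-0.042,0,0],[0.0085,-0.042,0,0],[0.0085,-0.042,0,0],[0.0085,-0.042,0,0],[0.0085,-0.042,0,0]]}
  finger_gap: 0.05

```text
time: 14.35
tool_pos: [0.6331, -0.0717, 0.4077]
eef_rot: [0.997, -0.075, 0.0, 0.0]
contact_force: [0.6, 0.9, 0.3]
gripper_width: 0.0501
grasp_force: 0.0
```

Request:
pendant:
  offsets: {"deltas":[[0.01,-0.0456,0,0],[0,0,0,0],[0,0,0,0],[0,0,0,0]]}

```text
time: 14.75
tool_pos: [0.6494, -0.0312, 0.4074]
eef_rot: [0.997, -0.076, 0.0, 0.0]
contact_force: [0.8, -0.5, 0.4]
gripper_width: 0.05
grasp_force: 0.0
```

Run:
```python
from h import *
s=ctrl.read_state();Rt=R.from_quat(s["eef_rot"]).as_matrix();print(Rt.T@(np.array([.6537,-.0304,.3173])-s["tool_pos"])+[-.004,0,.008])
c=cam("wrist");cv2.imwrite("pics/w7.png",c[0])
```

```text
[ 8.48696556e-05 -1.45495241e-03  9.81156206e-02]
```

View pics/w7.png

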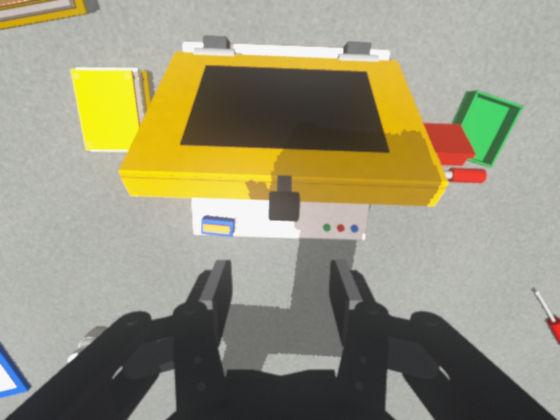

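The barrel is centred at (284,205). Descend and close.

Request:
pendant:
  offsets: {"deltas":[[0,0,0.03,0],[0,0,0.03,0],[0,0,0.025,0],[0,0,0.013,0],[0,0,0,0],[0,0,0,0]]}

```text
time: 15.4
tool_pos: [0.6497, -0.0315, 0.3102]
eef_rot: [0.997, -0.077, 0.001, 0.0]
contact_force: [-0.6, 0.4, 0.7]
gripper_width: 0.0507
grasp_force: 0.0
```

Request:
pendant:
  offsets: {"deltas":[[0,0,0,0],[0,0,0,0],[0,0,0,0],[0,0,0,0],[0,0,0,0]]}
  finger_gap: 0.015
  grip_force: 40

```text
time: 15.9
tool_pos: [0.6494, -0.0334, 0.3109]
eef_rot: [0.997, -0.078, 0.001, 0.002]
contact_force: [-4.1, -10.4, 5.0]
gripper_width: 0.0229
grasp_force: 41.2
```

Request:
pendant:
  offsets: {"deltas":[[-0.0038,0,0.0028,0],[-0.0038,0,0.0029,0],[-0.0038,0,0.0029,0],[-0.0037,0,0.003,0],[-0.0037,0,0.003,0],[-0.0036,0,0.0031,0],[0,0,0,0]]}

```text
time: 16.6
tool_pos: [0.6272, -0.0292, 0.2935]
eef_rot: [0.997, -0.077, 0.001, 0.002]
contact_force: [-5.2, -8.2, 5.5]
gripper_width: 0.0227
grasp_force: 41.4
```

Request:
pendant:
  offsets: {"deltas":[[-0.0036,0,0.0031,0],[-0.0036,0,0.0032,0],[0,0,0,0]]}

```text
time: 16.9
tool_pos: [0.6202, -0.0279, 0.2871]
eef_rot: [0.997, -0.077, 0.001, 0.002]
contact_force: [-6.2, -7.3, 5.6]
gripper_width: 0.0229
grasp_force: 41.3
```

Request:
pendant:
  offsets: {"deltas":[[-0.0035,0,0.0032,0],[0,0,0,0]]}

```text
time: 17.1
tool_pos: [0.6168, -0.0273, 0.2838]
eef_rot: [0.997, -0.077, 0.001, 0.002]
contact_force: [-4.7, -6.9, 5.1]
gripper_width: 0.0231
grasp_force: 41.4
```

Request:
pendant:
  offsets: {"deltas":[[-0.0018,0,0.0017,0],[0,0,0,0]]}

```text
time: 17.3
tool_pos: [0.6152, -0.027, 0.2823]
eef_rot: [0.997, -0.077, 0.001, 0.002]
contact_force: [-5.0, -5.8, 6.4]
gripper_width: 0.023
grasp_force: 41.5
```

Request:
pendant:
  offsets: {"deltas":[[-0.0018,0,0.0017,0],[0,0,0,0]]}

```text
time: 17.5
tool_pos: [0.6135, -0.0267, 0.2806]
eef_rot: [0.997, -0.077, 0.001, 0.001]
contact_force: [-4.8, -6.7, 6.5]
gripper_width: 0.0231
grasp_force: 41.4
```

Request:
pendant:
  offsets: {"deltas":[[-0.0017,0,0.0017,0],[0,0,0,0]]}

```text
time: 17.7
tool_pos: [0.6118, -0.0264, 0.2789]
eef_rot: [0.997, -0.077, 0.001, 0.001]
contact_force: [-4.6, -5.2, 5.9]
gripper_width: 0.0229
grasp_force: 41.4
```

Request:
pendant:
  offsets: {"deltas":[[-0.0017,0,0.0018,0],[0,0,0,0]]}
  only: "pos|contact"

```text
tool_pos: [0.6101, -0.026, 0.2771]
contact_force: [-5.1, -4.9, 6.3]
```

Request:
pendant:
  offsets: {"deltas":[[-0.0017,0,0.0018,0],[0,0,0,0]]}
  only: "pos|contact"

```text
tool_pos: [0.6084, -0.0257, 0.2753]
contact_force: [-4.3, -4.8, 6.3]
```

Request:
pendant:
  offsets: {"deltas":[[-0.0016,0,0.0018,0],[0,0,0,0]]}
  only: "pos|contact"

```text
tool_pos: [0.607, -0.0255, 0.2738]
contact_force: [-4.9, -4.9, 7.3]
```

I have now viewed 12 pictures, over the limit of 10, so I'm viewing no more. From here I go by force and by numbers measured from frames.

Request:
pendant:
  offsets: {"deltas":[[-0.0016,0,0.0018,0],[0,0,0,0]]}
  only: "pos|contact"

```text
tool_pos: [0.6065, -0.0254, 0.2733]
contact_force: [1.0, -4.6, 10.6]
```

Request:
pendant:
  offsets: {"deltas":[[-0.0008,0,0.0009,0],[0,0,0,0]]}
  only: "pos|contact"

```text
tool_pos: [0.6064, -0.0254, 0.2731]
contact_force: [3.5, -4.8, 13.7]
```

Request:
pendant:
  offsets: {"deltas":[[-0.0004,0,0.0012,0],[0,0,0,0],[0,0,0,0]]}
  only: "pos|contact"

```text
tool_pos: [0.6062, -0.0253, 0.2729]
contact_force: [2.9, -5.1, 19.6]
```

Request:
pendant:
  offsets: {"deltas":[[0,0,0,0],[0,0,0,0],[0,0,0,0],[0,0,0,0]]}
  finger_gap: 0.05
  only: "pos|contact|width"

```text
tool_pos: [0.604, -0.0237, 0.2673]
contact_force: [0.8, 0.6, -0.4]
gripper_width: 0.0498
```

Request:
pendant:
  offsets: {"deltas":[[0,0,-0.03,0],[0,0,-0.04,0],[0,0,-0.04,0],[-0.04,0,0,0],[-0.04,0.02,0,0],[0,0,0,0],[0,0,0,0],[0,0,0,0]]}

```text
time: 20.2
tool_pos: [0.5227, -0.0314, 0.3776]
eef_rot: [0.997, -0.076, 0.0, -0.0]
contact_force: [0.5, 0.1, -0.6]
gripper_width: 0.0499
grasp_force: 0.0
```

Run:
```python
from h import *
c=cam("wrist");b=cam("top")
def blob(c,hs,w=None):
    h=cv2.cvtColor(c[0],cv2.COLOR_BGR2HSV);m=sum(cv2.inRange(h,*k) for k in hs)
    n,l,s,ce=cv2.connectedComponentsWithStats(m)
    for i in np.argsort(-s[1:,4])[:5]+1: print(s[i],ce[i].round(1))
red=[((0,140,60),(8,255,255)),((170,140,60),(180,255,255))]
print("wrist");blob(c,red);print("top");blob(b,red)
x=np.load("pose.npy");Rz=R.from_euler('z',x[0])
for P in ([.6188,-.256,.1607],[.6426,-.1992,.1945]): print(proj(c,P),proj(b,P))
import pickle;pickle.dump((b,c),open("f.pkl","wb"))
```

```text
wrist
[ 424    1   53   52 2019] [450.   25.5]
[466  48  48  20 760] [490.7  57.3]
[333 148   6   7  31] [335.7 151.1]
top
[348 237   6   4  15] [350.8 238.3]
[487.62157514  58.5673941 ] [433.38019113 175.23151103]
[447.56970092  33.86556139] [405.49021166 159.81524499]
```

Run:
```python
from h import *
import pickle
b,c=pickle.load(open("f.pkl","rb"));x=np.load("pose.npy");Rz=R.from_euler('z',x[0])
for h in(.008,.012,.016):print(proj(c,np.array([.6426,-.1992,.1945])+Rz.apply([h*np.sin(.74),.005,h*np.cos(.74)])))
s=ctrl.read_state();print(s["time"],s["contact_force"])
```

```bash
python3 -c "
from bench import ctrl
print(ctrl.sign_off())"
```

```text
[446.35692684  25.13281566]
[448.69776384  20.59052487]
[451.10537916  15.9186537 ]
20.3 [0.03427128 0.32447033 1.32720576]
the job is handed in; nothing more can be done
None
```

The job is handed in at 20.3 s: rod up at its stop, hood lowered onto it until the socket met hard resistance at about 0.73 rad, gripper open and clear; the final seating was judged from force and knob position, not seen, and I viewed 12 pictures against the limit of 10.

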